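# Cover the ink mill and set its adjuster

### The job

Set the loose steel cover onto the ink mill's hopper so that it sits fully home and level (place it, do not drop it). Then turn the mill's winged adjuster screw clockwise until it seats against its stop, back it off a quarter turn, and finish while still gripping it there, holding it still at that setting. Leave everything else on the bench where it is.

Things in the scene. Friction and masses are not known exactly. Their poses are not given: they have to be found in the camera images.
- mill: The bench ink mill, bolted to the bench: dark steel base plate 150 x 270 x 12 mm (x by y), grey housing, round hopper at its +y end, adjuster column (66 mm across, top 85 mm above the bench) at its -y end. Origin: centre of the base plate's underside on the bench; z up. Hopper axis at (0, +70) mm, adjuster axis at (0, -70) mm in this frame.
- hopper_rim (a point): Centre of the hopper's mouth, level with the rim's top, 100 mm above the bench. Steel cup, rim 84 mm outside and 74 mm inside diameter, straight inside for 18 mm down from the rim; axes as the mill's.
- adjuster (a joint): Angle of the winged adjuster screw, rad; grows as it is turned clockwise seen from above. 0 = fully unscrewed, 2.60 = seated against its solid stop, so a quarter turn back from the stop is 1.03. It stays where it is left (friction about 0.06 N m) and does not rise or sink. The wing lies along the mill's x axis at 0, so its direction is mill yaw minus this angle.
- adjuster_grip (a point): On the adjuster's axis, 117 mm above the bench: the place to grip its wing, a flat upright steel bar 46 mm long, 11 mm thick, 34 mm tall (from 95 to 129 mm above the bench) on a round boss 32 mm across and 10 mm high. This point's x axis runs along the wing, its y axis through its thickness.
- cover: Loose steel cover, about 160 g, right way up on the bench, standing on its plug; the larger of two knobbed lids. Flange disc 90 mm across; under it a plug 67 mm across, 8 mm deep, bevelled to 58 mm at the bottom, that drops into the hopper; on top a round grip knob 22 mm across, 30 mm tall. Origin: centre of the plug's underside, z up. Flange from z = 8 to 13 mm, knob top at 43 mm.
- cover_seat (a point): On the cover's axis, level with the flange's underside (8 mm above the cover's origin): this meets hopper_rim when the cover is home.
- small_lid: Bystander: a smaller steel lid, 56 mm across, 8 mm thick, with a 16 mm knob up to 24 mm; too small for the hopper. Its place and the cover's are sometimes swapped. Origin: centre of its underside.
- stick_a: Bystander: a black ink stick 90 x 24 x 15 mm lying between the lids and the mill. Origin: centre of its underside.
- stick_b: Bystander: another such ink stick, beyond the hopper end of the mill, beside the cup.
- paste_cup: Bystander: a white cup 68 mm across, 55 mm tall. Origin: centre of its underside.
- mould: Bystander: a wooden ink mould 130 x 45 x 25 mm. Origin: centre of its underside.
- weight: Bystander: a small brass weight, 32 mm across, 30 mm tall. Origin: centre of its underside.

How it is judged:
By the outcome, as a careful person would: the job done as asked, in the order asked, and still so for the second after the job is handed in, while the arm keeps its last pose, push and grip.
It also fails if it takes over 69 s, if anything falls off the work surface, if the arm or the gripper's body presses on something with over 40 N, if the wrist force passes 120 N, or if a joint passes its speed limit or range.

### The arm

A 6-joint arm with a two-finger parallel gripper is mounted at the origin on the work surface. World frame = base frame: x ahead of the robot, y to its left, z up, the work surface at z = 0. Lengths are in m, angles in degrees, forces in N, time in s.
With the tool pointing down it reaches from about 0.325 to 0.775 m from the base axis. Payload 5.5 kg.
Tool frame: the origin (TCP) lies on the centre line of the jaws, within the pads' length; the fingertips stand 17 mm ahead of it and the grasp point (between the pads) lies 2 mm behind it; z points along the fingers, y is the line along which they close (so a half turn about z gives the same grasp; the last joint's range is limited). The gripper opens to 88 mm and grips with 3 to 60 N. Pads are 20 mm wide; open, the fingers measure 115 mm over their backs; the gripper's body (75 mm by 178 mm) begins 61 mm behind the grasp point.
Start: joints at [-71.488, 5.22, 70.514, -0, 104.267, -3.249], TCP at [0.222, -0.557, 0.24] pointing down, gripper open.
Joint ranges: [-164.24, 164.24], [-49.07, 125.15], [9.68, 141.18], [-86.29, 266.29], [3.28, 154.24], [-151.56, 151.56]. Speed limits (degrees/s): [147.25, 147.25, 172.46, 180, 180, 180].

### API

Orientations are given as [roll, pitch, yaw] about the fixed x, y, z axes, in that order (R = Rz(yaw) Ry(pitch) Rx(roll)).
In Python, from rig import ctrl gives the robot as it stands.
- The arm moves only by the shell command python3 jog.py 'ROWS' [OPENING] [FORCE]. ROWS is 1 to 10 rows, parted by semicolons, with the numbers parted by spaces; each row has 4 numbers: dx, dy, dz in m, then a turn about the tool's z in degrees; each row shifts and turns the commanded pose from where the row before left it, along the tool's axes as they then stand; what a row does not reach is not made up. A row lasts 1/12 s, in which the tool goes at most 0.0417 m and 7.16 degrees, less where a joint would pass 70% of its speed; a pose out of reach is approached as far as the arm can. OPENING is the finger opening in m, set as the command begins (- or left out keeps the last). The fingers move at their own pace and stop on an object; FORCE is the grip in N (left out, the last holds). Time passes only in rows, so rows that do not move let the fingers close. It prints the time, the measured TCP pose, the force, the opening and the grip force at its end. Input that does not fit is refused with a message, and nothing moves.
- ctrl.state(): the state, without advancing time (a new reading comes with each control period).
- ctrl.camera(name): name is "scene" or "top"; returns the picture (420x560x3 uint8, red, green, blue); there is no depth.
- ctrl.get_calibration(name): a dict with "fx", "fy", "cx", "cy" (pixels), "k1" (the pictures are not rectified: a ray, as slopes to the right and down, at radius r is drawn at 1 + k1 r^2 times it, then the intrinsics apply), "rvec" (rotation vector, rad) and "tvec" (3), from world to camera coordinates, as OpenCV has them. Camera axes: x right, y down, z forward; pixel columns grow to the right and rows downward; lengths in m; the calibration is good to about 2 mm. A picture is of the moment at which its call begins. get_calibration takes no time and is no camera call.
- ctrl.finish_job(): hands the job in; it is judged then, once.
The state is a dict: "time": time; "joint_pos": joint angles; "joint_vel": joint speeds; "tau": joint torques, N m; "position": TCP position; "ee_rot": TCP orientation; "wrist_force": force on the tool from outside, world axes, zero at the start; "wrist_torque": the same for the moment, N m; "finger_gap": finger opening in m; "grasp_force": force on a finger pad.
Only numpy, scipy, OpenCV 4.12 (cv2) and the standard library are available. Lean on these libraries where they do the work, as an engineer would, in place of code of your own. Each camera call takes 0.05 s, during which the arm holds its last target. There are 200 camera calls.

## Working session

There is one attempt and no reset: what is moved stays moved. The work goes in short steps, Python scripts to look and compute and a shell command to move; the robot and the scene stay as the last step left them, time stands still between calls to the robot, and variables do not carry over. Pictures are saved under pics/ and viewed, at most 10 in all, crops included, and the job is handed in when it is done.

```bash
ls; mkdir -p pics; python3 - <<'E'
from rig import ctrl
import cv2
for n in("scene","top"):
    cv2.imwrite(f"pics/{n}0.png",ctrl.camera(n)[:,:,::-1]); print(ctrl.get_calibration(n))
print(ctrl.state())
E
```

```text
jog.py
pics
rig.py
{'fx': 476.76631879893614, 'fy': 476.76631879893614, 'cx': 279.646180395513, 'cy': 212.42592599561578, 'k1': -0.1492472422561502, 'rvec': array([ 1.91148842,  1.31505469, -0.63234897]), 'tvec': array([-0.17322512, -0.24391786,  1.61687225])}
{'fx': 420.5412635371803, 'fy': 420.5412635371803, 'cx': 274.5730021212759, 'cy': 215.09312388579698, 'k1': -0.019487138059468286, 'rvec': array([ 2.12047761, -2.12624123,  0.22700778]), 'tvec': array([-0.01453579,  0.53786187,  1.20817071])}
{'time': 0.1, 'joint_pos': array([-7.14887600e+01,  5.25741416e+00,  7.05735587e+01, -4.76015673e-04,
        1.04267622e+02, -3.24797595e+00]), 'joint_vel': array([ 0.03557496, -0.15560589, -0.14010136,  0.02184773,  0.07103978,
       -0.05618654]), 'tau': array([ 3.24807130e-03, -4.47855663e+01, -4.07571459e+01,  7.01756193e-02,
        2.84543593e-02, -1.01115581e-04]), 'position': array([ 0.22235124, -0.5570235 ,  0.23864837]), 'ee_rot': array([-1.79901537e+02, -5.12536730e-03,  2.17590946e+01]), 'wrist_force': array([0.42792368, 0.59336322, 0.19202367]), 'wrist_torque': array([ 0.0743179 ,  0.01299421, -0.01861138]), 'grasp_force': 0.0, 'finger_gap': 0.08820186089896162}
```

View pics/top0.png

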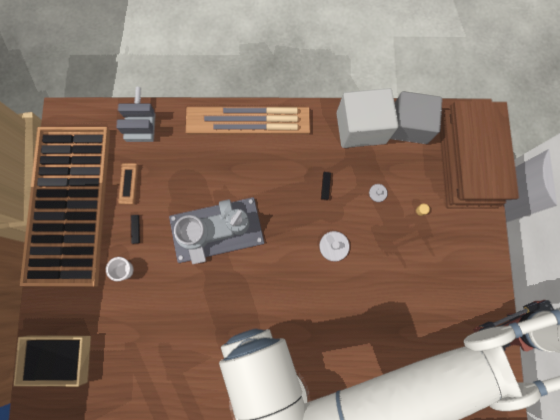

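View pics/scene0.png

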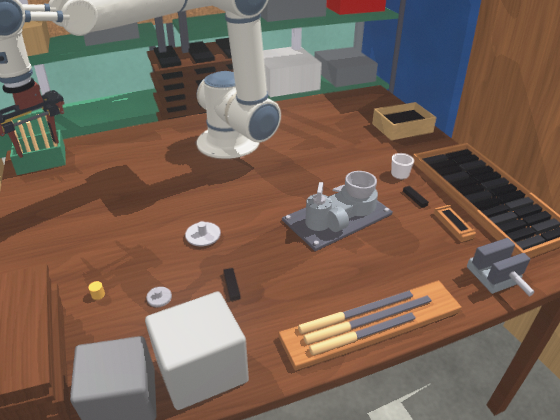

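The top view shows the mill near (217,229), with the hopper at (190,232) and the adjuster at (236,220). The cover is at (335,246), the larger of the two lids, and the small lid is at (378,192). Next I'll zoom in to measure.

```bash
cat > h.py <<'E'
import cv2, numpy as np
from rig import ctrl
def cal(n):
    c=ctrl.get_calibration(n); return c, np.array([[c['fx'],0,c['cx']],[0,c['fy'],c['cy']],[0,0,1]]), np.array([c['k1'],0,0,0.]), cv2.Rodrigues(c['rvec'])[0]
def pix(n,u,v,z):
    c,K,D,R=cal(n); p=cv2.undistortPoints(np.array([[[u,v]]],float),K,D)[0,0]
    d=R.T@np.array([p[0],p[1],1]); o=-R.T@c['tvec']; return o+d*(z-o[2])/d[2]
def proj(n,P):
    c,K,D,R=cal(n); return cv2.projectPoints(np.array(P,float).reshape(-1,1,3),c['rvec'],c['tvec'],K,D)[0][:,0]
def crop(img,x0,y0,x1,y1,s): return cv2.resize(img[y0:y1,x0:x1,::-1],None,fx=s,fy=s,interpolation=cv2.INTER_CUBIC)
E
python3 - <<'E'
from h import *
t=cv2.imread("pics/top0.png")[:,:,::-1]; s=cv2.imread("pics/scene0.png")[:,:,::-1]
a=crop(t,160,185,360,275,4); b=crop(s,180,160,400,260,3.6364)
cv2.imwrite("pics/topc.png",a); cv2.imwrite("pics/scenec.png",b)
for n,u,v,z in [("top",335,246,.01),("scene",203,233,.01),("top",190,232,.1),("scene",361,182,.1),("top",236,220,.12),("scene",319,190,.117)]: print(n,pix(n,u,v,z).round(4))
for u,v in [(172,217),(254,202),(261,240),(180,258)]: print(pix("top",u,v,.014).round(4))
E
```

```text
top [ 0.4496 -0.2017  0.01  ]
scene [ 0.45   -0.1995  0.01  ]
top [0.4795 0.2267 0.1   ]
scene [0.5018 0.222  0.1   ]
top [0.5105 0.0942 0.12  ]
scene [0.5169 0.0919 0.117 ]
[0.5402 0.3001 0.014 ]
[0.5875 0.0473 0.014 ]
[0.4681 0.0253 0.014 ]
[0.4136 0.2704 0.014 ]
```

View pics/topc.png

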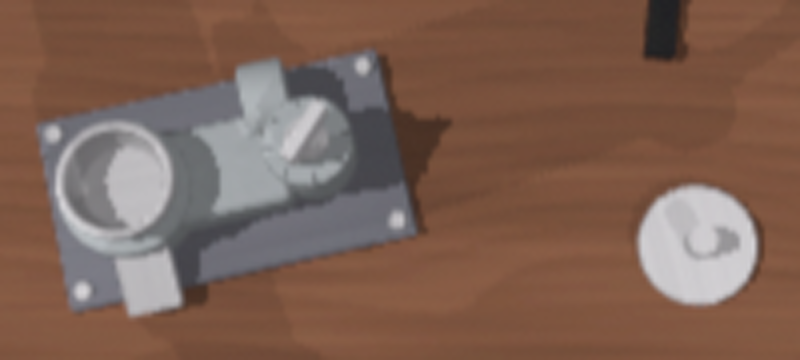

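View pics/scenec.png

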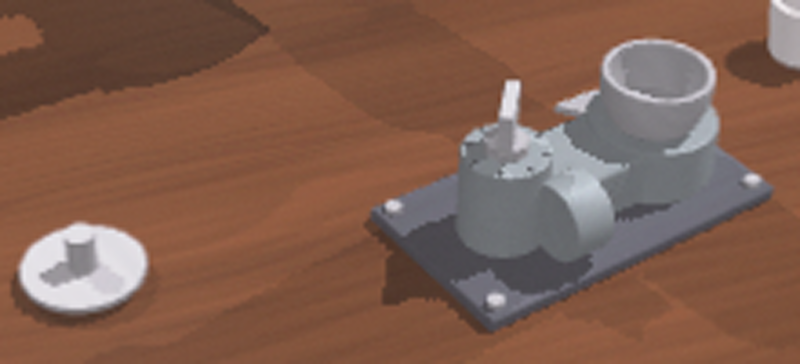

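Crop readings. In the top crop, the plate corners are (37,126), (375,48), (416,235) and (74,312), the rim centre is (115,180), and the wing top face runs (320,100)–(289,158). The cover flange is centred at (698,244). In the scene crop, the rim is centred at (658,88), the cover flange at (83,267) and the wing top at (511,85). I'll fit the poses from these.

```bash
python3 - <<'E'
from h import *
from scipy.optimize import least_squares
T=lambda x,y:(160+(x+.5)/4-.5,185+(y+.5)/4-.5); S=lambda x,y:(180+(x+.5)/3.6364-.5,160+(y+.5)/3.6364-.5)
# model pts mill frame
tp=[((.075,.135,.012),T(37,126)),((.075,-.135,.012),T(375,48)),((-.075,-.135,.012),T(416,235)),((-.075,.135,.012),T(74,312)),((0,.07,.1),T(115,180))]
sp=[((0,.07,.1),S(658,88)),((-.075,-.135,.012),S(372,212)),((.075,-.135,.012),S(490,328)),((.075,.135,.012),S(773,187))]
def world(p,m):
    c,s=np.cos(p[2]),np.sin(p[2]); m=np.array(m); return np.c_[p[0]+c*m[:,0]-s*m[:,1],p[1]+s*m[:,0]+c*m[:,1],m[:,2]]
def res(p,sel="ts"):
    r=[]
    for n,l in(("top",tp),("scene",sp)):
        if n[0] in sel: r.append((proj(n,world(p,[a for a,_ in l]))-np.array([b for _,b in l])).ravel())
    return np.concatenate(r)
for sel in("t","s","ts"):
    f=least_squares(res,[.5,.16,.2],args=(sel,)); print(sel,f.x[:2].round(4),np.degrees(f.x[2]).round(2)); 
print(f.fun.round(1)); p=f.x
print("hop,adj",world(p,[(0,.07,.1),(0,-.07,.117)]).round(4))
print("cover",pix("top",*T(698,244),.013),pix("scene",*S(83,267),.013))
a,b=pix("top",*T(320,100),.129),pix("top",*T(289,158),.129); d=a-b
print("wing",a,b,(a+b)/2,np.hypot(*d[:2]),np.degrees(np.arctan2(d[1],d[0])))
E
```

```text
t [0.5018 0.1633] 12.95
s [0.5107 0.1566] 12.83
ts [0.5042 0.1611] 12.95
[ 0.3 -1.2  1.  -0.7  1.5 -1.1  0.1 -0.3  0.8 -0.7  0.4 -5.  -0.7 -1.2
  0.9 -1.5  1.1 -0.2]
hop,adj [[0.4885 0.2293 0.1   ]
 [0.5199 0.0929 0.117 ]]
cover [ 0.45040735 -0.19859836  0.013     ] [ 0.45321459 -0.20140348  0.013     ]
wing [0.53853339 0.08370939 0.129     ] [0.49699916 0.10490112 0.129     ] [0.51776628 0.09430526 0.129     ] 0.04662812257851772 -27.03174092305779
```

```bash
python3 - <<'E'
from h import *
from scipy.optimize import least_squares
T=lambda x,y:(160+(x+.5)/4-.5,185+(y+.5)/4-.5); S=lambda x,y:(180+(x+.5)/3.6364-.5,160+(y+.5)/3.6364-.5)
print("rim scene",pix("scene",*S(658,77),.1),"top",pix("top",*T(115,180),.1))
t=np.linspace(0,2*np.pi,60)
def ov(img,P,n,f,col,sc):
    q=proj(n,P); q=np.array([f(*x) for x in q]); cv2.polylines(img,[np.int32(q*4)],True,col,1,cv2.LINE_AA,2)
fT=lambda u,v:((u+.5-160)*4-.5,(v+.5-185)*4-.5); fS=lambda u,v:((u+.5-180)*3.6364-.5,(v+.5-160)*3.6364-.5)
a=cv2.imread("pics/topc.png");b=cv2.imread("pics/scenec.png")
m=np.array([.5025,.1625]);y=np.radians(12.95);R=np.array([[np.cos(y),-np.sin(y)],[np.sin(y),np.cos(y)]])
h=m+R@[0,.07];ad=m+R@[0,-.07];c=np.array([.451,-.1995]);print(h,ad)
circ=lambda o,r,z:np.c_[o[0]+r*np.cos(t),o[1]+r*np.sin(t),0*t+z]
w=np.radians(-27);Rw=np.array([[np.cos(w),-np.sin(w)],[np.sin(w),np.cos(w)]])
rect=lambda o,R,l,k,z:np.c_[(R@np.array([[l,l,-l,-l],[k,-k,-k,k]])).T+o,np.full(4,z)]
for img,n,f in((a,"top",fT),(b,"scene",fS)):
    for P,col in((circ(h,.042,.1),(0,0,255)),(circ(c,.045,.013),(0,0,255)),(circ(c,.011,.043),(0,255,0)),(circ(ad,.033,.085),(0,255,255)),(rect(ad,Rw,.023,.0055,.129),(0,255,0)),(rect(m,R,.075,.135,.012),(255,0,0))): ov(img,P,n,f,col,4)
cv2.imwrite("pics/ov.png",np.vstack([a[:300],b[:300,:800]]))
E
```

```text
rim scene [0.49650425 0.22364927 0.1       ] top [0.48638811 0.2316279  0.1       ]
[0.48681295 0.23071962] [0.51818705 0.09428038]
```

View pics/ov.png

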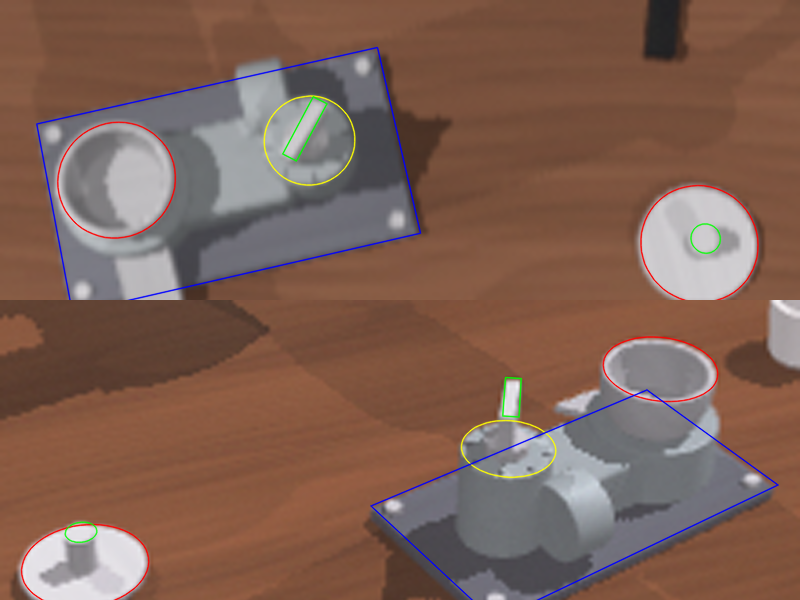

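The overlay matches the plate, rim, column, wing and cover to about 1 mm. Fitted positions are hopper (0.487, 0.231), adjuster (0.518, 0.095) with wing direction −27° (angle about 0.70 rad), and cover (0.451, −0.1995). I'll move over the cover.

```bash
cat > to.py <<'E'
import sys
from h import *
s=ctrl.state(); x,y,z=map(float,sys.argv[1:4]); p=s['position']; a=np.radians(s['ee_rot'][2]); D=np.array([x,y,z])-p
print("tool dx dy dz", (np.cos(a)*D[0]+np.sin(a)*D[1]).round(4),(np.sin(a)*D[0]-np.cos(a)*D[1]).round(4),(-D[2]).round(4),"pos",p.round(4),"rpy",s['ee_rot'].round(2),"j",s['joint_pos'].round(1),"F",s['wrist_force'].round(1),"M",s['wrist_torque'].round(2),"gap",s['finger_gap'].round(4),"gf",s['grasp_force'],"t",s['time'])
E
python3 jog.py '0.0288 -0.0206 0 0;0.0288 -0.0206 0 0;0.0288 -0.0206 0 0;0.0288 -0.0206 0 0;0.0288 -0.0206 0 0;0.0288 -0.0206 0 0;0.0288 -0.0206 0 0;0.0288 -0.0206 0 0;0.0288 -0.0206 0 0;0.0288 -0.0206 0 0' 0.06
python3 jog.py '0.0288 -0.0206 0 0;0.0288 -0.0206 0 0;0 0 0.03 0;0 0 0.03 0;0 0 0.03 0;0 0 0 0;0 0 0 0'
python3 to.py .451 -.1995 .036
```

```text
time: 0.93
position: [0.414, -0.2575, 0.2393]
ee_rot: [-180.0, 0.0, 21.8]
wrist_force: [1.0, -1.1, 0.6]
finger_gap: 0.0601
grasp_force: 0.0
time: 1.52
position: [0.4507, -0.199, 0.148]
ee_rot: [-179.8, 0.2, 21.8]
wrist_force: [-0.7, 0.8, 0.4]
finger_gap: 0.0599
grasp_force: 0.0Traceback (most recent call last):
  File "to.py", line 4, in <module>
    print("tool dx dy dz", (np.cos(a)*D[0]+np.sin(a)*D[1]).round(4),(np.sin(a)*D[0]-np.cos(a)*D[1]).round(4),(-D[2]).round(4),"pos",p.round(4),"rpy",s['ee_rot'].round(2),"j",s['joint_pos'].round(1),"F",s['wrist_force'].round(1),"M",s['wrist_torque'].round(2),"gap",s['finger_gap'].round(4),"gf",s['grasp_force'],"t",s['time'])
                                                                                                                                                                                                                                                                         ^^^^^^^^^^^^^^^^^^^^^
AttributeError: 'float' object has no attribute 'round'
```

```bash
sed -i "s/s\['finger_gap'\].round(4)/s['finger_gap']/" to.py
python3 jog.py '0 0 0.025 0;0 0 0.025 0;0 0 0.025 0;0 0 0.02 0;0 0 0.009 0;0 0 0.007 0;0 0 0 0;0 0 0 0;0 0 0 0'
python3 jog.py '0 0 0 0;0 0 0 0;0 0 0 0;0 0 0 0;0 0 0 0;0 0 0 0;0 0 0 0;0 0 0 0' 0.0 25
python3 to.py .451 -.1995 .036
```

```text
time: 2.27
position: [0.4528, -0.2001, 0.0407]
ee_rot: [179.9, -0.1, 21.8]
wrist_force: [-1.0, 0.1, -0.4]
finger_gap: 0.0601
grasp_force: 0.0
time: 2.93
position: [0.4517, -0.1993, 0.0387]
ee_rot: [-180.0, 0.0, 21.8]
wrist_force: [-0.7, 1.9, 1.3]
finger_gap: 0.0215
grasp_force: 25.0
tool dx dy dz -0.0007 -0.0 0.0027 pos [ 0.4517 -0.1993  0.0387] rpy [-179.96    0.     21.77] j [-27.8  -8.1 104.1   0.   84.   40.5] F [-0.7  1.9  1.3] M [ 0.33  0.21 -0.01] gap 0.021491717189881784 gf 25.00006914138794 t 2.9333
```

```bash

python3 jog.py '0 0 -0.01 0;0 0 -0.02 0;0 0 -0.03 0;0 0 -0.03 0;0 0 -0.03 0;0 0 -0.03 0;0 0 -0.02 0;0 0 -0.02 0;0 0 -0.01 0;0 0 0 0'
python3 jog.py '0.007 -0.0138 0 0;0.0137 -0.0276 0 0;0.0137 -0.0276 0 0;0.0137 -0.0276 0 0;0.0137 -0.0276 0 0;0.0137 -0.0276 0 0;0.0137 -0.0276 0 0;0.0137 -0.0276 0 0;0.0137 -0.0276 0 0;0.0137 -0.0276 0 0'
python3 jog.py '0.0137 -0.0276 0 0;0.0137 -0.0276 0 0;0.0137 -0.0276 0 0;0.007 -0.0138 0 0;0.0068 -0.0138 0 0;0 0 0 0;0 0 0 0;0 0 0 0'
python3 to.py .487 .231 .155
python3 - <<'E'
from h import *
cv2.imwrite("pics/s1.png",np.vstack([crop(ctrl.camera("scene"),260,60,440,200,2.2),crop(ctrl.camera("top"),120,150,300,270,2.2)]))
E
```

```text
time: 3.77
position: [0.4525, -0.2, 0.2418]
ee_rot: [179.8, -0.2, 21.8]
wrist_force: [1.1, 0.7, -1.5]
finger_gap: 0.0215
grasp_force: 25.0
time: 4.6
position: [0.475, 0.0937, 0.2368]
ee_rot: [-180.0, 0.1, 21.8]
wrist_force: [1.3, -0.9, -0.5]
finger_gap: 0.0214
grasp_force: 25.0
time: 5.27
position: [0.4854, 0.2145, 0.2375]
ee_rot: [180.0, 0.1, 21.7]
wrist_force: [0.3, -0.1, -1.7]
finger_gap: 0.0212
grasp_force: 25.0
tool dx dy dz 0.0076 -0.0148 0.0825 pos [0.4854 0.2145 0.2375] rpy [1.7997e+02 1.1000e-01 2.1740e+01] j [ 20.2  -5.4  81.3  -0.  104.2  88.4] F [ 0.3 -0.1 -1.7] M [-0.02  0.01 -0.02] gap 0.021240907441759344 gf 24.99894082546234 t 5.2667
```

View pics/s1.png

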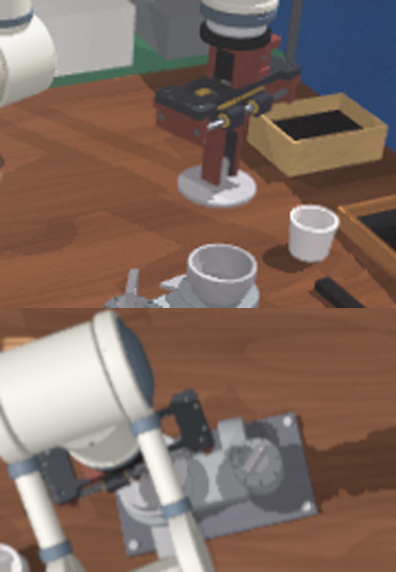

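The cover is held level, seen in the upper half at (217,186), and is not yet over the hopper, whose rim is at (222,270). I'll finish the approach and average the pose readings.

```bash

python3 jog.py '0.0038 -0.0074 0 0;0.0038 -0.0074 0 0;0 0 0.02 0;0 0 0.02 0;0 0 0.02 0;0 0 0.01 0;0 0 0 0;0 0 0 0;0 0 0 0'
python3 - <<'E'
from h import *
P=[]
for i in range(8): im=ctrl.camera("scene"); P.append(ctrl.state()['position'])
P=np.array(P); print(P.mean(0).round(4),P.std(0).round(4))
m=P.mean(0); t=np.linspace(0,6.28,60)
b=crop(im,300,90,440,210,5)
for o,r,z,col in(((.487,.231),.042,.1,(0,0,255)),(m,.045,m[2]-.039+.013,(0,255,0)),(m,.045,m[2]-.039+.008,(0,255,0))):
    q=proj("scene",np.c_[o[0]+r*np.cos(t),o[1]+r*np.sin(t),0*t+z]); cv2.polylines(b,[np.int32(((q+.5-[300,90])*5-.5)*4)],True,col,1,cv2.LINE_AA,2)
cv2.imwrite("pics/s2.png",b)
E
```

```text
time: 6.12
position: [0.4877, 0.232, 0.1702]
ee_rot: [-180.0, -0.1, 21.8]
wrist_force: [0.7, -0.0, -1.8]
finger_gap: 0.0217
grasp_force: 25.0
[0.4876 0.2319 0.1698] [0.0002 0.0001 0.0005]
```

View pics/s2.png

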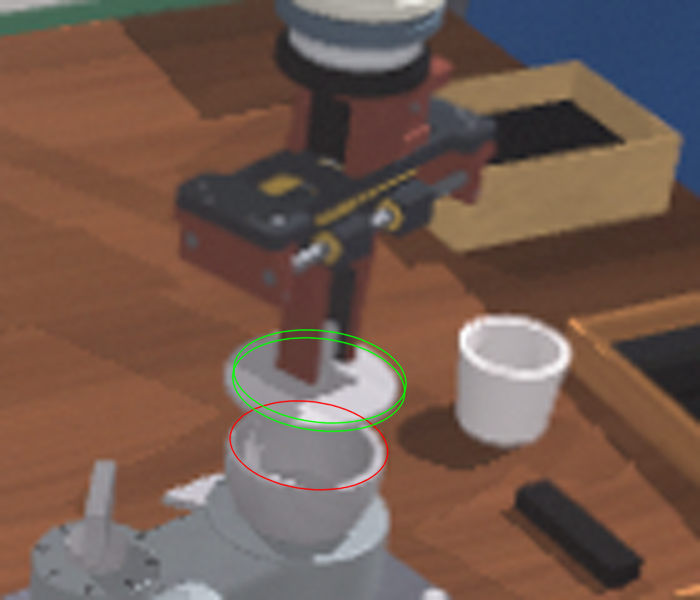

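The cover (flange centre at about (314,382)) sits over the rim (centre at about (308,446)), offset by no more than about 1 mm from the model. I'll lower it gently.

```bash

python3 jog.py '0 0 0.01 0;0 0 0.01 0;0 0 0.008 0;0 0 0.004 0;0 0 0.002 0;0 0 0 0;0 0 0 0'
python3 jog.py '0 0 0.001 0;0 0 0.001 0;0 0 0.001 0;0 0 0 0;0 0 0 0'
python3 to.py .487 .231 .13
```

```text
time: 7.1
position: [0.4873, 0.2317, 0.1347]
ee_rot: [-180.0, -0.0, 21.8]
wrist_force: [0.3, -0.4, -1.1]
finger_gap: 0.0214
grasp_force: 25.0
time: 7.52
position: [0.4872, 0.2317, 0.1317]
ee_rot: [-180.0, -0.0, 21.8]
wrist_force: [-0.2, -0.8, -1.5]
finger_gap: 0.0211
grasp_force: 25.0
tool dx dy dz -0.0005 0.0006 0.0017 pos [0.4872 0.2317 0.1317] rpy [-180.     -0.     21.76] j [21.8 -3.8 90.5  0.  93.3 90.1] F [-0.2 -0.8 -1.5] M [-0.02 -0.   -0.02] gap 0.021109654248384915 gf 24.998854994773865 t 7.5167
```

```bash

python3 jog.py '0 0 0.0005 0;0 0 0.0005 0;0 0 0 0;0 0 0 0'
python3 jog.py '0 0 0.0005 0;0 0 0.0005 0;0 0 0 0;0 0 0 0'
```

```text
time: 7.85
position: [0.4873, 0.2317, 0.1307]
ee_rot: [-180.0, -0.0, 21.8]
wrist_force: [-0.4, -1.2, -1.4]
finger_gap: 0.0214
grasp_force: 25.0
time: 8.18
position: [0.4873, 0.2317, 0.1307]
ee_rot: [180.0, -0.0, 21.8]
wrist_force: [-2.4, -1.0, 4.9]
finger_gap: 0.0215
grasp_force: 25.0
```

Contact came at the predicted home height (0.131) with a light push. I'll release, rise and check.

```bash

python3 jog.py '0 0 0 0;0 0 0 0;0 0 0 0;0 0 0 0;0 0 0 0' 0.05
python3 jog.py '0 0 -0.01 0;0 0 -0.02 0;0 0 -0.02 0;0 0 -0.03 -7;0 0 -0.03 -7;0 -0.02 0 -7;0 0 0 -7;0 0 0 -7;0 0 0 -7;0 0 0 -7'
python3 to.py .5185 .0947 .24
python3 - <<'E'
from h import *
im=ctrl.camera("scene"); b=crop(im,300,130,440,230,5); t=np.linspace(0,6.28,60)
for z,col in((.105,(0,255,0)),(.1,(0,0,255))):
    q=proj("scene",np.c_[.487+.045*np.cos(t),.231+.045*np.sin(t),0*t+z]); cv2.polylines(b,[np.int32(((q+.5-[300,130])*5-.5)*4)],True,col,1,cv2.LINE_AA,2)
cv2.imwrite("pics/s3.png",b)
E
```

```text
time: 8.6
position: [0.4871, 0.2317, 0.1293]
ee_rot: [-180.0, 0.0, 21.8]
wrist_force: [-0.5, 0.1, 0.4]
finger_gap: 0.0492
grasp_force: 0.0
time: 9.43
position: [0.4755, 0.2481, 0.2406]
ee_rot: [180.0, -0.0, 71.1]
wrist_force: [0.2, -0.4, 0.1]
finger_gap: 0.0499
grasp_force: 0.0
tool dx dy dz -0.1313 0.0903 0.0006 pos [0.4755 0.2481 0.2406] rpy [ 1.7996e+02 -4.0000e-02  7.1120e+01] j [ 23.9  -4.6  80.3   0.  104.3  42.8] F [ 0.2 -0.4  0.1] M [ 0.01 -0.04  0.01] gap 0.049945047980519866 gf 0.0 t 9.4333
```

View pics/s3.png

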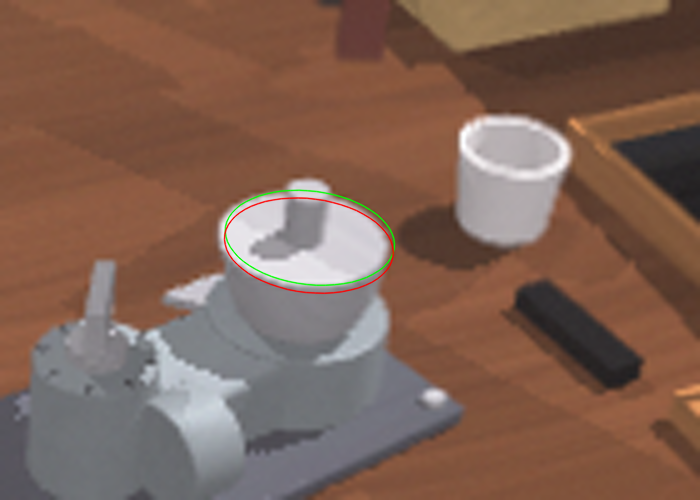

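The cover is home and level on the hopper, with its flange at about (306,238) matching the seated overlay. Next I'll move over the adjuster and turn the tool to yaw 153°.

```bash

python3 jog.py '-0.0263 0.0181 0 0;-0.0263 0.0181 0 0;-0.0263 0.0181 0 0;-0.0263 0.0181 0 0;-0.0263 0.0181 0 0;0 0 0 -7;0 0 0 -7;0 0 0 -7;0 0 0 -7;0 0 0 -7' 0.04
python3 jog.py '0 0 0 -7;0 0 0 -7;0 0 0 -7;0 0 0 -7;0 0 0 -7;0 0 0 -7;0 0 0 -5;0 0 0 0;0 0 0 0;0 0 0 0'
python3 to.py .5185 .0947 .115
```

```text
time: 10.32
position: [0.5177, 0.0938, 0.2403]
ee_rot: [180.0, 0.0, 105.9]
wrist_force: [0.2, 0.3, -0.5]
finger_gap: 0.0399
grasp_force: 0.0
time: 11.15
position: [0.5177, 0.094, 0.2399]
ee_rot: [180.0, 0.0, 152.5]
wrist_force: [0.4, 0.1, 0.3]
finger_gap: 0.0404
grasp_force: 0.0
tool dx dy dz -0.0004 0.001 0.1249 pos [0.5177 0.094  0.2399] rpy [1.7999e+02 1.0000e-02 1.5254e+02] j [  6.6  -6.2  81.8  -0.  104.3 -56. ] F [0.4 0.1 0.3] M [ 0.01 -0.14 -0.06] gap 0.04036643825585022 gf 0.0 t 11.15
```

```bash

python3 jog.py '0 0.0008 0.025 0;0 0 0.025 0;0 0 0.025 0;0 0 0.025 0;0 0 0.012 0;0 0 0.008 0;0 0 0.004 0;0 0 0 0;0 0 0 0'
python3 jog.py '0 0 0 0;0 0 0 0;0 0 0 0;0 0 0 0;0 0 0 0;0 0 0 0;0 0 0 0' 0.0 30
python3 to.py .5185 .0947 .115
```

```text
time: 11.9
position: [0.5186, 0.0948, 0.1171]
ee_rot: [179.9, 0.1, 152.7]
wrist_force: [-0.0, 0.2, -0.3]
finger_gap: 0.0402
grasp_force: 0.0
time: 12.48
position: [0.5183, 0.0953, 0.1161]
ee_rot: [179.9, 0.0, 152.8]
wrist_force: [0.2, 3.4, 0.0]
finger_gap: 0.0108
grasp_force: 29.9
tool dx dy dz -0.0005 -0.0005 0.0011 pos [0.5183 0.0953 0.1161] rpy [1.7991e+02 2.0000e-02 1.5279e+02] j [  6.7  -5.5  93.7   0.1  91.7 -56.1] F [0.2 3.4 0. ] M [ 0.58 -0.23 -0.03] gap 0.010815752091554977 gf 29.942586421966553 t 12.4833
```

```bash

python3 jog.py '0 0 0 3;0 0 0 5;0 0 0 5;0 0 0 5;0 0 0 5;0 0 0 5;0 0 0 5;0 0 0 5;0 0 0 5;0 0 0 2'
python3 to.py .5185 .0947 .115
python3 jog.py '0 0 0 3;0 0 0 5;0 0 0 5;0 0 0 5;0 0 0 5;0 0 0 5;0 0 0 5;0 0 0 5;0 0 0 5;0 0 0 2'
python3 to.py .5185 .0947 .115
```

```text
time: 13.32
position: [0.5175, 0.0947, 0.1161]
ee_rot: [-179.9, -0.0, 107.5]
wrist_force: [-3.2, 1.5, 4.1]
finger_gap: 0.0108
grasp_force: 30.0
tool dx dy dz -0.0003 0.001 0.0011 pos [0.5175 0.0947 0.1161] rpy [-1.7994e+02 -1.0000e-02  1.0752e+02] j [  6.7  -5.5  93.8  -0.   91.8 -10.9] F [-3.2  1.5  4.1] M [0.14 0.41 0.06] gap 0.010793260654997715 gf 29.95545208454132 t 13.3167
time: 14.15
position: [0.5165, 0.0948, 0.1161]
ee_rot: [-179.8, 0.1, 62.5]
wrist_force: [-8.0, 1.6, 5.9]
finger_gap: 0.011
grasp_force: 30.0
tool dx dy dz 0.0009 0.0018 0.0011 pos [0.5165 0.0948 0.1161] rpy [-1.7982e+02  1.0000e-01  6.2520e+01] j [ 6.7 -5.5 93.8  0.  92.  34.1] F [-8.   1.6  5.9] M [0.24 1.24 0.1 ] gap 0.011041994682360815 gf 29.95786428451538 t 14.15
```

```bash

python3 jog.py '-0.0007 -0.0013 0 2;0 0 0 3;0 0 0 3;0 0 0 3;0 0 0 1;0 0 0 0;0 0 0 0'
python3 to.py .5185 .0947 .115
python3 jog.py '0 0 0 1;0 0 0 1;0 0 0 1;0 0 0 0;0 0 0 0'
python3 to.py .5185 .0947 .115
```

```text
time: 14.73
position: [0.5161, 0.0949, 0.1161]
ee_rot: [-180.0, 0.0, 50.8]
wrist_force: [-5.1, 3.3, 5.5]
finger_gap: 0.0107
grasp_force: 29.9
tool dx dy dz 0.0013 0.0019 0.0011 pos [0.5161 0.0949 0.1161] rpy [-1.7995e+02  1.0000e-02  5.0850e+01] j [ 6.7 -5.8 94.   0.  91.8 45.8] F [-5.1  3.3  5.5] M [ 0.46  0.76 -0.05] gap 0.010744879354382501 gf 29.92671400308609 t 14.7333
time: 15.15
position: [0.5161, 0.0949, 0.116]
ee_rot: [-179.9, 0.0, 47.9]
wrist_force: [-5.4, 2.5, 6.1]
finger_gap: 0.0108
grasp_force: 29.9
tool dx dy dz 0.0014 0.0019 0.001 pos [0.5161 0.0949 0.116 ] rpy [-1.7994e+02  1.0000e-02  4.7850e+01] j [ 6.7 -5.7 94.   0.  91.8 48.8] F [-5.4  2.5  6.1] M [ 0.43  0.82 -0.05] gap 0.01081088058577553 gf 29.926907122135162 t 15.15
```

```bash

for i in 1 2 3; do true; done
python3 jog.py '0 0 0 1;0 0 0 1;0 0 0 0;0 0 0 0'; python3 to.py .5185 .0947 .115 | grep -o 'rpy.*'
python3 jog.py '0 0 0 1;0 0 0 1;0 0 0 0;0 0 0 0'; python3 to.py .5185 .0947 .115| grep -o 'rpy.*'
python3 jog.py '0 0 0 1;0 0 0 1;0 0 0 0;0 0 0 0'; python3 to.py .5185 .0947 .115| grep -o 'rpy.*'
```

```text
time: 15.48
position: [0.5161, 0.095, 0.1161]
ee_rot: [-179.9, 0.0, 45.9]
wrist_force: [-4.1, 1.9, 4.4]
finger_gap: 0.0107
grasp_force: 29.9
rpy [-1.7994e+02  1.0000e-02  4.5850e+01] j [ 6.7 -5.8 94.   0.  91.8 50.8] F [-4.1  1.9  4.4] M [ 0.49  0.8  -0.05] gap 0.010664175936233873 gf 29.926791787147522 t 15.4833
time: 15.82
position: [0.516, 0.095, 0.116]
ee_rot: [-179.9, 0.0, 43.9]
wrist_force: [-5.2, 3.6, 5.9]
finger_gap: 0.0106
grasp_force: 30.0
rpy [-1.7994e+02  2.0000e-02  4.3870e+01] j [ 6.7 -5.8 94.   0.  91.8 52.8] F [-5.2  3.6  5.9] M [0.51 0.87 0.13] gap 0.010637852726975726 gf 29.965716004371643 t 15.8167
time: 16.15
position: [0.516, 0.095, 0.1161]
ee_rot: [-179.9, 0.0, 41.9]
wrist_force: [-4.9, 2.3, 5.4]
finger_gap: 0.0116
grasp_force: 30.6
rpy [-1.7995e+02  4.0000e-02  4.1930e+01] j [ 6.7 -5.8 94.   0.  91.8 54.8] F [-4.9  2.3  5.4] M [0.34 0.88 0.71] gap 0.01162023167803663 gf 30.63655525445938 t 16.15
```

Torque climbs from yaw 44.4° onward, matching the expected seat at about 44°, so the screw is seated (0.7 N m). Back off 90° to tool yaw 134.4°, a turn of −92.5° from the present 41.9°.

```bash

python3 jog.py '0 0 0 -2;0 0 0 -5;0 0 0 -5;0 0 0 -5;0 0 0 -5;0 0 0 -5;0 0 0 -5;0 0 0 -5;0 0 0 -5;0 0 0 -3'
python3 jog.py '0 0 0 -5;0 0 0 -5;0 0 0 -5;0 0 0 -5;0 0 0 -5;0 0 0 -5;0 0 0 -5;0 0 0 -5;0 0 0 -3;0 0 0 -2'
python3 jog.py '0 0 0 -1.5;0 0 0 -0.5;0 0 0 0;0 0 0 0;0 0 0 0;0 0 0 0'
python3 to.py .517 .0947 .115
python3 - <<'E'
from h import *
im=ctrl.camera("scene"); cv2.imwrite("pics/s4.png",np.vstack([crop(im,270,110,430,240,3),crop(im,120,190,280,310,1.5).repeat(2,0).repeat(2,1)[:200,:480]]))
E
```

```text
time: 16.98
position: [0.5169, 0.0945, 0.1161]
ee_rot: [179.9, 0.0, 87.1]
wrist_force: [-0.8, 2.3, 4.0]
finger_gap: 0.011
grasp_force: 30.0
time: 17.82
position: [0.5179, 0.0949, 0.1161]
ee_rot: [179.8, 0.1, 132.0]
wrist_force: [3.8, 3.0, 0.6]
finger_gap: 0.0109
grasp_force: 30.0
time: 18.32
position: [0.518, 0.0949, 0.1161]
ee_rot: [179.8, 0.1, 133.9]
wrist_force: [4.3, 2.3, 1.8]
finger_gap: 0.0113
grasp_force: 30.0
tool dx dy dz 0.0005 -0.0008 0.0011 pos [0.518  0.0949 0.1161] rpy [1.7981e+02 1.3000e-01 1.3385e+02] j [  6.7  -5.7  93.9   0.   91.6 -37.2] F [4.3 2.3 1.8] M [ 0.49 -0.73  0.04] gap 0.011264160220571137 gf 29.997366070747375 t 18.3167
```

View pics/s4.png

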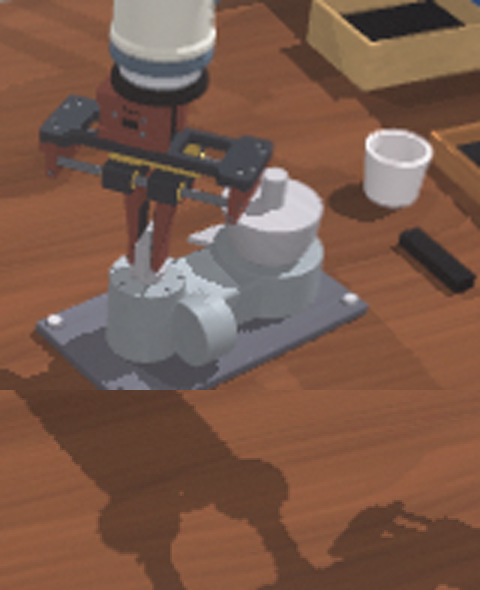

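The picture shows the wing gripped at (145,255) and the cover still seated at (270,215). After a small trim and a hold, I'll hand it in.

```bash

python3 jog.py '0 0 0 -0.3;0 0 0 0;0 0 0 0;0 0 0 0;0 0 0 0;0 0 0 0;0 0 0 0;0 0 0 0'
python3 -c "
from rig import ctrl
print(ctrl.finish_job())"
```

```text
time: 19.03
position: [0.5179, 0.0949, 0.1161]
ee_rot: [179.8, 0.1, 134.1]
wrist_force: [3.8, 3.9, 1.4]
finger_gap: 0.0108
grasp_force: 30.0
the job is handed in; nothing more can be done
None
```

The job is handed in: the cover is home and level on the hopper, and the adjuster was turned to its stop, backed off about 90° and is still gripped there. Robot time was 19 s; no verdict was returned.

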